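Shut and bolt the lid of the sample mill

ROBOT

A 6-joint arm with a two-finger parallel gripper is mounted at the origin on a cart in front of the work surface, level with it; the furniture and walls round the work are solid. World frame = base frame: x ahead of the robot, y to its left, z up, the work surface at z = 0. Lengths are in m, angles in rad, forces in N, time in s.
With the tool pointing down it reaches from about 0.35 to 0.725 m from the base axis. Payload 6 kg.
Tool frame: the origin (TCP) lies where the fingers leave the gripper's body, on its centre line; the fingertips stand 73 mm ahead of it and the grasp point (between the pads) lies 54 mm ahead of it; z points along the fingers, y is the direction in which the jaws open and shut (so a half turn about z gives the same grasp; the last joint's range is limited). The gripper opens to 85 mm and grips with 20 to 120 N. Pads are 22 mm wide; open, the fingers measure 114 mm over their backs; the gripper's body (76 mm by 85 mm) begins 54 mm behind the grasp point. The pads swing forward as they close: fully open they stand 13 mm farther back than shut.
Start: joints at [1.65, 0.04, 0.085, 0, -1.615, -0.334], TCP at [0.151, 0.581, 0.304] pointing down, gripper open.
Joint ranges: [-2.56, 2.56], [-1.29, 2.01], [-1.08, 1.49], [-3.29, 1.98], [-2.81, -0.18], [-2.99, 2.99]. Speed limits (rad/s): [2.57, 2.57, 3.01, 3.14, 3.14, 3.14].

INTERFACE

Orientations are given as a rotation vector (axis times angle).
In Python, from cell import status, grab_frame, get_calibration, r gives the robot as it stands. The module is installed in compiled form; this text tells all that it offers.
- The arm moves only by the shell command python3 -m inch 'ROWS' [FORCE]. ROWS is JSON, a list of rows, each a list of 3 entries, a list of its own where there are three numbers: the shift along the tool's x, y, z in m, then the turn, a rotation vector about the tool's x, y, z in degrees, then the opening, from 0 (shut) to 1 (fully open). In form: [[[dx, dy, dz], [rx, ry, rz], hand], ...]. A call has 1 to 12 rows; each row is the pose to reach, as a shift and turn from the pose measured when the call began, along the tool's axes at that moment; what a row does not reach only later rows make up. A row lasts 1/10 s, in which the tool goes at most 50 mm and 8.59 degrees, less where a joint would pass 70% of its speed; a pose out of reach is approached as far as the arm can. A call with a gripper value outside its range is refused whole. The fingers move at their own pace and stop on an object; FORCE is the grip in N (left out, the last holds). Time passes only in rows, so rows that repeat a pose let the fingers close. It gives the time, the measured TCP pose, the force and the opening at its end, in the units of the state.
- status.sense(): the state, without advancing time (a new reading comes with each control period).
- grab_frame(name): name is "scene" or "top"; returns the picture (480x640x3 uint8, blue, green, red); there is no depth.
- get_calibration(name): a dict with "K" (3x3 intrinsics, pixels), "R" (3x3) and "t" (3): a world point X has camera coordinates R X + t. Camera axes: x right, y down, z forward; pixel columns grow to the right and rows downward; lengths in m; the calibration is good to about 2 mm. A picture is of the moment at which its call begins. get_calibration takes no time and is no camera call.
- r.finish_job(): hands the job in, once; it reports no verdict.
The state is a dict: "time_s": time; "joint_positions": joint angles; "qd": joint speeds; "joint_efforts": joint torques, N m; "eef_pos": TCP position; "orientation": TCP orientation; "ft_force": force on the tool from outside, world axes, zero at the start; "torque": the same for the moment, N m; "gripper_width": finger opening in m.
Only numpy, scipy, OpenCV 4.12 (cv2) and the standard library are available. Lean on these libraries where they do the work, as an engineer would, in place of code of your own. Each camera call takes 0.05 s, during which the arm holds its last target. There are 200 camera calls.

TASK

Get the sample mill ready to run: push its raised lid down shut, then push the bolt home by its upright handle so that the rod goes through the staple on the lid, and push the handle over to the right, fully down into the notch, so that the bolt cannot shake back. Do not lift the lid any further open, and leave the things standing beside the mill where they are.

Things in the scene. Friction and masses are not known exactly. Their poses are not given: they have to be found in the camera images.
- mill: Fixed white mill, 250 mm deep (its x), 150 wide (y), deck 80 high. Origin: centre of its underside; x from the black control panel (faces the robot) to the lid hinge behind, y left, z up. Steel bolt housing on the front half: x -0.115 to -0.042, 28 mm wide, top z 0.114, bolt axis y 0, z 0.102. L-slot for the handle: along its top, then out through the right (-y) cheek at the lid end.
- lid (a joint): Lid angle in rad: 0 = shut, larger = more open (hinge along the mill's y at mill x = 0.106, z = 0.110). The hinge is stiff: the lid stays where it is left; about 2 to 3 N down at its front edge shuts it.
- lid_centre (a point): Centre of the lid's flat upper face. The lid is a disc 107 mm across and 11 mm thick; when shut this point is at mill (0.047, 0, 0.120). A steel tab sticks out 25 mm at its front with a staple (square eye) hanging below, which the rod enters.
- lid_tab (a point): Top of the steel tab at the lid's front edge, near the tab's end; the tab is 26 mm wide. At mill (-0.024, 0, 0.1135) when shut.
- bolt (a joint): Travel of the bolt in m: 0 = fully withdrawn, 0.035 = home at the stop; it slides along the mill's +x (towards the lid). Slides with about 2.5 N of friction and stays where it is left. It enters the staple only with the lid shut.
- handle (a joint): Angle of the bolt's handle in rad: 0 = upright, 1.25 = fully down in the notch, lying over to the mill's right (-y). It turns about the bolt's axis, only when the bolt is home; stiff enough to stay where it is left (about 1 N at the knob).
- handle_knob (a point): Centre of the black ball knob on the handle: 21 mm across, centred 41 mm from the bolt's axis on an 8 mm steel stem. Upright and withdrawn it is at mill (-0.098, 0, 0.143); home and upright at (-0.063, 0, 0.143); home and fully down at (-0.063, -0.039, 0.115), 35 mm above the deck.
- beaker: Loose 100 ml glass beaker, 55 mm across, 68 mm high, left of the mill; origin at the centre of its underside. To be left alone.
- jar: Loose white reagent bottle with black cap, 48 mm across, 92 mm high, left of the mill; origin at the centre of its underside. To be left alone.
- dropper: Loose small white dropper bottle with red cap, 25 mm across, 57 mm high, right of the mill; origin at the centre of its underside. To be left alone.

How it is judged:
By the outcome, as a careful person would: the job done as asked, in the order asked, and still so for the second after the job is handed in, with the robot touching nothing.
It also fails if it takes over 48 s, if anything falls off the work surface, if the arm or the gripper's body presses on something with over 40 N, if the wrist force passes 120 N, or if a joint passes its speed limit or range.

## Working session

There is one attempt and no reset: what is moved stays moved. The work goes in short steps, Python scripts to look and compute and a shell command to move; the robot and the scene stay as the last step left them, time stands still between calls to the robot, and variables do not carry over. Pictures are saved under pics/ and viewed, about 8 in all and at most 12, crops included, and the job is handed in when it is done.

```bash
mkdir -p pics
python3 - <<'E'
from cell import status, grab_frame, get_calibration
import cv2
for n in("scene","top"):
    cv2.imwrite(f"pics/{n}0.png",grab_frame(n)); c=get_calibration(n); print(n,c)
print(status.sense())
E
```

```text
scene {'K': array([[623.69637697,   0.        , 318.03911352],
       [  0.        , 623.69637697, 241.45774335],
       [  0.        ,   0.        ,   1.        ]]), 'R': array([[ 0.66585181, -0.74567746,  0.02462705],
       [-0.31593821, -0.31171205, -0.89611308],
       [ 0.67588787,  0.58889788, -0.44314204]]), 't': array([-0.28599938,  0.32264398,  0.51942695])}
top {'K': array([[578.32642427,   0.        , 317.54864386],
       [  0.        , 578.32642427, 241.39593921],
       [  0.        ,   0.        ,   1.        ]]), 'R': array([[-0.02643215, -0.99964214,  0.00411487],
       [-0.98348386,  0.02526715, -0.17922353],
       [ 0.17905542, -0.00878417, -0.98379977]]), 't': array([0.18156612, 0.59045655, 0.87286234])}
{'time_s': 0.1, 'joint_positions': array([ 1.64968105e+00,  4.07663526e-02,  8.39049023e-02, -3.91034568e-04,
       -1.61547879e+00, -3.33686494e-01]), 'qd': array([-0.00028702,  0.00025841,  0.0010524 ,  0.00081939,  0.00226249,
        0.00131757]), 'joint_efforts': array([-4.53826666e-03, -3.69350874e+01,  3.48283410e+01,  6.95182934e+00,
       -4.59983916e-03, -4.11485928e-06]), 'eef_pos': array([0.15111939, 0.58047876, 0.30297055]), 'orientation': array([ 3.11455667e+00, -3.98930936e-01, -1.03844475e-04]), 'ft_force': array([-0.34720848, -0.48872029,  0.38735455]), 'torque': array([ 0.00434248, -0.03216705, -0.01382014]), 'gripper_width': 0.08527995015726782}
```

View pics/scene0.png

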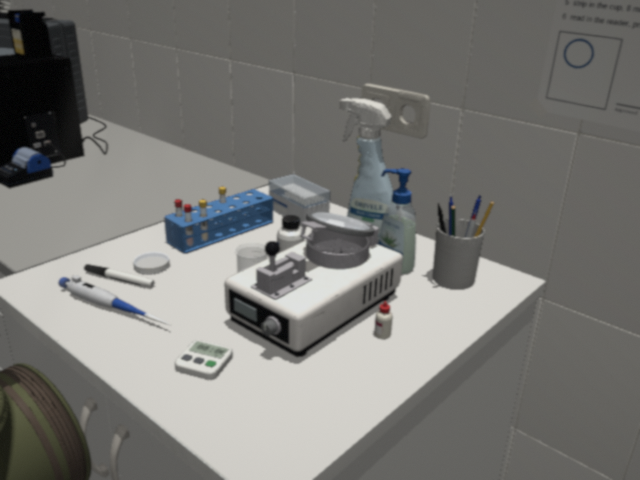

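View pics/top0.png

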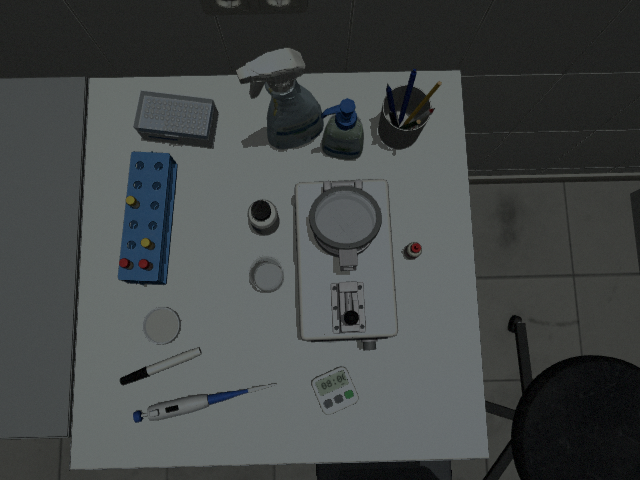

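The scene view shows the mill with its lid slightly raised and its knob at (272,248). In the top view the deck runs from about (295,181) to (398,335), with the knob at (351,318). I'll enlarge both.

Run:
```python
import cv2
a=cv2.imread("pics/scene0.png")[200:360,215:415]; b=cv2.imread("pics/top0.png")[165:365,235:435]
cv2.imwrite("pics/s1.png",cv2.convertScaleAbs(cv2.resize(a,(800,640)[:2],interpolation=cv2.INTER_CUBIC)[:600],alpha=1.2))
cv2.imwrite("pics/t1.png",cv2.convertScaleAbs(cv2.resize(b,(600,600),interpolation=cv2.INTER_CUBIC),alpha=1.8))
```

```text
(no output)
```

View pics/s1.png

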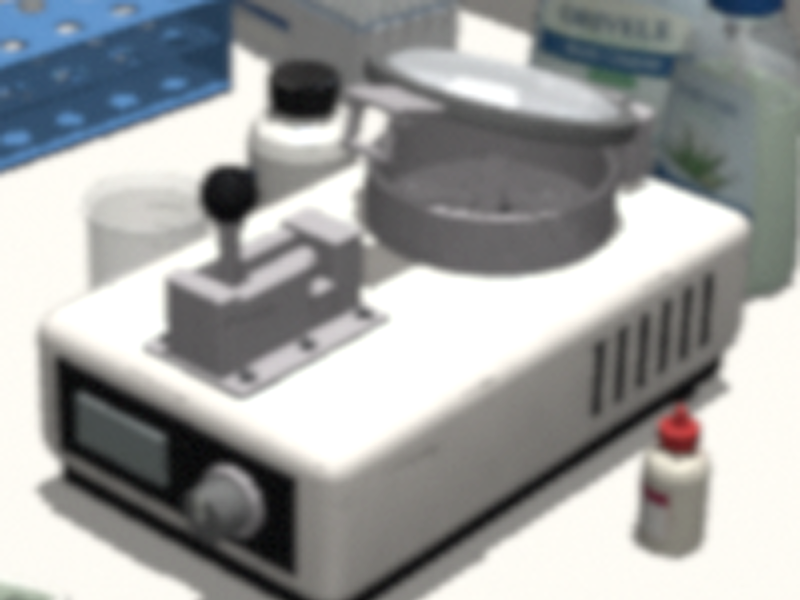

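View pics/t1.png

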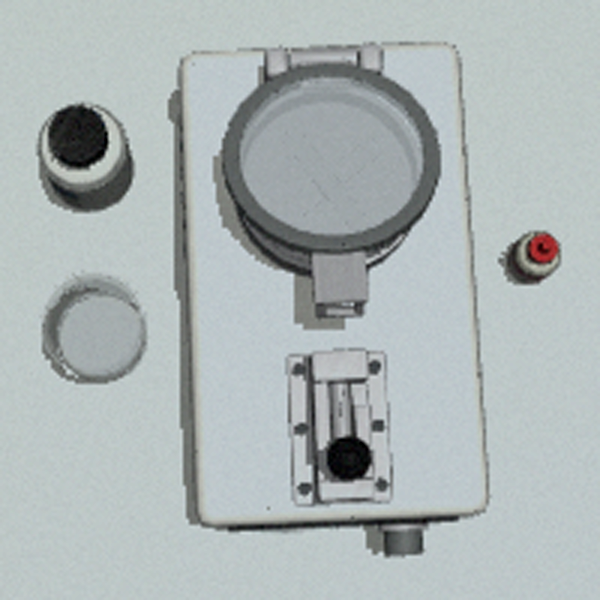

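```bash
cat > h.py <<'E'
import numpy as np
from cell import get_calibration
from scipy.optimize import least_squares
C={n:get_calibration(n) for n in("scene","top")}
def proj(n,X):
    c=C[n]; p=c["K"]@(c["R"]@X+c["t"]); return p[:2]/p[2]
def W(p,m):
    c,s=np.cos(p[2]),np.sin(p[2]); return np.array([p[0]+c*m[0]-s*m[1],p[1]+s*m[0]+c*m[1],m[2]])
def lid(m,a):
    dx,dz=m[0]-.106,m[2]-.110
    c,s=np.cos(a),np.sin(a)   # opening raises -x side
    return np.array([.106+c*dx+s*dz,m[1],.110-s*dx+c*dz])
T=lambda u,v:(235+u/3,165+v/3)
S=lambda u,v:(215+u/4,200+v/4)
E
python3 - <<'E'
from h import *
obs=[("top",(-.125,.075,.078),T(196,526)),("top",(-.125,-.075,.078),T(490,516)),("top",(.125,-.075,.078),T(458,42)),("top",(.125,.075,.078),T(179,52)),
("top","k",T(349,458)),("scene","k",S(228,194))]
def f(p):
    r=[]
    for n,m,q in obs:
        if m=="k": m=(-.098+p[3],0,.143)
        r+=list(proj(n,W(p,m))-q)
    # disc: centre of the upper face ; tab end
    for n,m,q in [("top",(.047,0,.120),T(333,157)),("top",(-.027,0,.1135),T(340,308)),("scene",(.047,0,.120),S(505,88))]:
        r+=list(.7*(proj(n,W(p,lid(m,p[4])))-q))
    return r
s=least_squares(f,[.55,-.1,0,0,.2]); p=s.x
print(p.round(4)); print(s.fun.reshape(-1,2).round(1))
for nm,m in [("tab",lid((-.024,0,.1135),p[4])),("lc",lid((.047,0,.12),p[4])),("knob0",(-.098,0,.143)),("tabshut",(-.024,0,.1135))]: print(nm,W(p,m).round(4))
E
```

```text
[0.5639 0.1238 0.0144 0.0019 0.2208]
[[-0.4  1. ]
 [ 0.7  0.3]
 [ 1.  -1. ]
 [-0.3 -0.7]
 [-0.2  0.3]
 [ 0.  -0.7]
 [-0.2  0.4]
 [ 0.1 -0.7]
 [-0.8  0.2]]
tab [0.5438 0.1235 0.1419]
lc [0.6145 0.1246 0.1327]
knob0 [0.4659 0.1224 0.143 ]
tabshut [0.5399 0.1235 0.1135]
```

```bash
cat >> h.py <<'E'
from scipy.spatial.transform import Rotation as Ro
from cell import status
P=[.5639,.1238,.0144]
def to(mx,my,ztip):   # shift (mm) and turn (deg) in tool axes that bring shut fingertips to a mill point, tool x along mill x
    s=status.sense(); R=Ro.from_rotvec(s["orientation"])
    G=Ro.from_euler("z",P[2])*Ro.from_rotvec([np.pi,0,0])
    d=W(P,(mx,my,ztip+.073))-s["eef_pos"]
    print((1e3*R.inv().apply(d)).round(1),(R.inv()*G).as_rotvec(degrees=True).round(2),"F",s["ft_force"].round(1),"t",s["time_s"])
def tip():
    s=status.sense(); q=s["eef_pos"]+.073*Ro.from_rotvec(s["orientation"]).apply([0,0,1])
    d=q[:2]-P[:2]; c,n=np.cos(P[2]),np.sin(P[2])
    print("tip in mill",np.round([c*d[0]+n*d[1],-n*d[0]+c*d[1],q[2]],4))
E
python3 -c "
from h import *
to(.001,0,.21); tip()"
```

```text
[515.5 337.6  20.6] [  0.09   0.   -15.42] F [-0.3 -0.5  0.4] t 0.1
tip in mill [-0.4062  0.4625  0.23  ]
```

```bash
python3 -m inch '[[[0.515,0.338,0.02],[0,0,-15.4],0],[[0.515,0.338,0.02],[0,0,-15.4],0],[[0.515,0.338,0.02],[0,0,-15.4],0],[[0.515,0.338,0.02],[0,0,-15.4],0],[[0.515,0.338,0.02],[0,0,-15.4],0],[[0.515,0.338,0.02],[0,0,-15.4],0],[[0.515,0.338,0.02],[0,0,-15.4],0],[[0.515,0.338,0.02],[0,0,-15.4],0],[[0.515,0.338,0.02],[0,0,-15.4],0],[[0.515,0.338,0.02],[0,0,-15.4],0],[[0.515,0.338,0.02],[0,0,-15.4],0],[[0.515,0.338,0.02],[0,0,-15.4],0]]' 20; python3 -c "
from h import *
to(.001,0,.165); tip()"
```

```text
time_s: 1.3
eef_pos: [0.5542, 0.1339, 0.2838]
orientation: [3.14, 0.022, -0.001]
ft_force: [0.2, 2.0, 0.7]
gripper_width: -0.0
[10.5 10.1 45.8] [ 0.08  0.03 -0.02] F [0.2 2.  0.7] t 1.3
tip in mill [-0.0095  0.0101  0.2108]
```

```bash
python3 -m inch '[[[0.0105,0.01,0.02],[0,0,0],0],[[0.0105,0.01,0.046],[0,0,0],0],[[0.0105,0.01,0.056],[0,0,0],0],[[0.0105,0.01,0.062],[0,0,0],0],[[0.0105,0.01,0.068],[0,0,0],0],[[0.0105,0.01,0.074],[0,0,0],0],[[0.0105,0.01,0.08],[0,0,0],0],[[0.0105,0.01,0.085],[0,0,0],0],[[0.0105,0.01,0.088],[0,0,0],0],[[0.0105,0.01,0.088],[0,0,0],0]]'; python3 -c "
from h import *
tip()"
```

```text
time_s: 2.3
eef_pos: [0.5647, 0.124, 0.1952]
orientation: [3.14, 0.022, -0.002]
ft_force: [-0.2, -0.6, 0.2]
gripper_width: 0.0001
tip in mill [0.0007 0.     0.1222]
```

```bash
python3 -m inch '[[[0,0,0.002],[0,0,0],0],[[0,0,0.003],[0,0,0],0],[[0,0,0.003],[0,0,0],0]]'; python3 -m inch '[[[0,0,0.001],[0,0,0],0],[[0,0,0.002],[0,0,0],0],[[0,0,0.002],[0,0,0],0]]'
python3 - <<'E'
from h import *
import cv2
from cell import grab_frame
tip()
a=grab_frame("scene")[180:340,215:415]
cv2.imwrite("pics/s2.png",cv2.convertScaleAbs(cv2.resize(a,(720,576),interpolation=cv2.INTER_CUBIC),alpha=1.2))
E
```

```text
time_s: 2.6
eef_pos: [0.5648, 0.124, 0.1924]
orientation: [3.14, 0.022, -0.001]
ft_force: [-0.2, -0.3, -0.4]
gripper_width: -0.0004
time_s: 2.9
eef_pos: [0.5649, 0.1239, 0.1919]
orientation: [3.14, 0.023, 0.001]
ft_force: [-4.3, -0.5, 6.8]
gripper_width: 0.0
tip in mill [0.001  0.     0.1189]
```

View pics/s2.png

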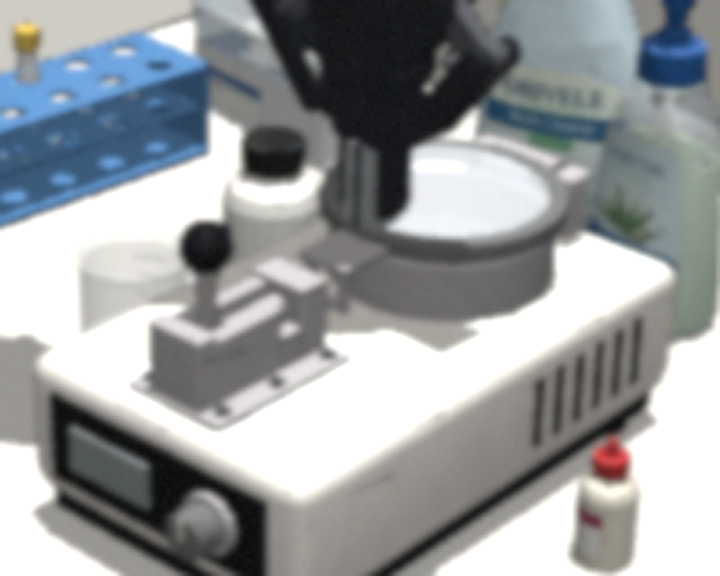

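The lid looks shut: its rim sits on the bowl at about (450,245), and the contact force is rising. I'll press a little harder to seat it, then lift off.

```bash
python3 -m inch '[[[0,0,0.002],[0,0,0],0],[[0,0,0.0025],[0,0,0],0],[[0,0,0.0025],[0,0,0],0]]'; python3 -m inch '[[[0,0,-0.03],[0,0,0],0],[[0,0,-0.06],[0,0,0],0],[[0,0,-0.06],[0,0,0],0]]'; python3 -c "
from h import *
tip();to(-.135,0,.175);to(-.135,0,.127)"
```

```text
time_s: 3.25
eef_pos: [0.5648, 0.1239, 0.1917]
orientation: [3.14, 0.023, 0.003]
ft_force: [-7.6, 0.6, 11.3]
gripper_width: 0.0
time_s: 3.55
eef_pos: [0.5662, 0.1241, 0.2571]
orientation: [-3.14, -0.023, -0.015]
ft_force: [-0.4, -0.0, 0.0]
gripper_width: 0.0001
tip in mill [0.003  0.0004 0.1841]
[-137.4    0.2    7.8] [-0.05 -0.56  0.03] F [-0.4 -0.   0. ] t 3.55
[-137.9    0.3   55.8] [-0.05 -0.56  0.03] F [-0.4 -0.   0. ] t 3.55
```

```bash
python3 -m inch '[[[-0.05,0,0],[0,0,0],0],[[-0.1,0,0],[0,-0.5,0],0],[[-0.138,0,0.01],[0,-0.5,0],0],[[-0.138,0,0.03],[0,-0.5,0],0],[[-0.138,0,0.055],[0,-0.5,0],0],[[-0.138,0,0.055],[0,-0.5,0],0]]';  python3 - <<'E'
from h import *
import cv2
from cell import grab_frame
tip()
to(-.12,0,.127)
to(-.063-.0215,0,.127)
a=grab_frame("scene")[180:340,215:415]
cv2.imwrite("pics/s3.png",cv2.convertScaleAbs(cv2.resize(a,(720,576),interpolation=cv2.INTER_CUBIC),alpha=1.2))
E
```

```text
time_s: 4.15
eef_pos: [0.4273, 0.1217, 0.1974]
orientation: [3.141, 0.024, -0.005]
ft_force: [0.4, -0.6, -0.5]
gripper_width: -0.0001
tip in mill [-0.1368 -0.0002  0.1244]
[16.6 -0.1 -2.7] [0.05 0.2  0.04] F [ 0.4 -0.6 -0.5] t 4.15
[52.1 -0.1 -2.8] [0.05 0.2  0.04] F [ 0.4 -0.6 -0.5] t 4.15
```

View pics/s3.png

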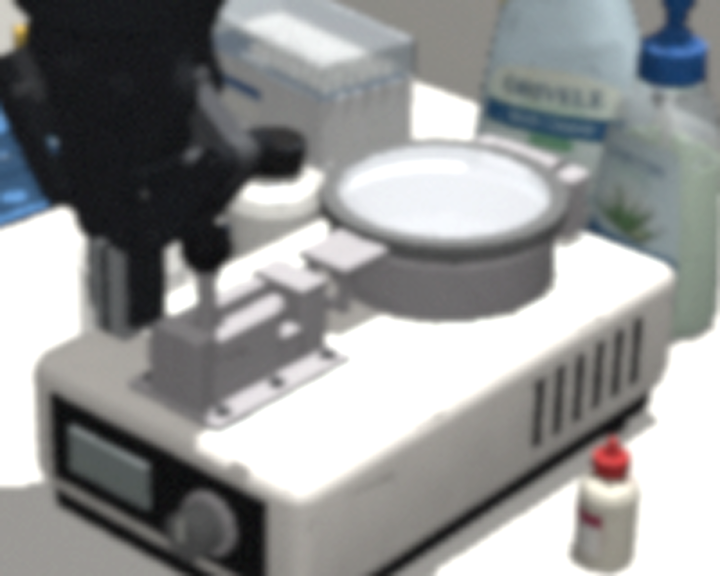

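The lid is flat and shut, and the fingers stand behind the knob at (207,245). Next I'll push the bolt.

```bash
python3 -m inch '[[[0.012,0,-0.003],[0,0,0],0],[[0.017,0,-0.003],[0,0,0],0],[[0.021,0,-0.003],[0,0,0],0],[[0.025,0,-0.003],[0,0,0],0],[[0.029,0,-0.003],[0,0,0],0],[[0.033,0,-0.003],[0,0,0],0],[[0.037,0,-0.003],[0,0,0],0],[[0.041,0,-0.003],[0,0,0],0],[[0.044,0,-0.003],[0,0,0],0],[[0.047,0,-0.003],[0,0,0],0],[[0.049,0,-0.003],[0,0,0],0]]'; python3 -c "
from h import *
tip()"
python3 -m inch '[[[0.002,0,0],[0,0,0],0],[[0.003,0,0],[0,0,0],0],[[0.003,0,0],[0,0,0],0]]'; python3 -c "
from h import *
tip()"
```

```text
time_s: 5.3
eef_pos: [0.4775, 0.1225, 0.2025]
orientation: [3.141, 0.023, -0.002]
ft_force: [-2.4, 0.2, 3.7]
gripper_width: 0.0001
tip in mill [-8.650e-02 -1.000e-04  1.295e-01]
time_s: 5.6
eef_pos: [0.4806, 0.1226, 0.2024]
orientation: [3.141, 0.023, -0.001]
ft_force: [-1.3, 0.4, 1.4]
gripper_width: -0.0001
tip in mill [-8.340e-02 -1.000e-04  1.294e-01]
```

```bash
python3 -m inch '[[[0.002,0,0],[0,0,0],0],[[0.003,0,0],[0,0,0],0],[[0.003,0,0],[0,0,0],0]]'; python3 -m inch '[[[0.002,0,0],[0,0,0],0],[[0.003,0,0],[0,0,0],0],[[0.003,0,0],[0,0,0],0]]';python3 - <<'E'
from h import *
import cv2
from cell import grab_frame
tip()
a=grab_frame("scene")[180:340,215:415]
cv2.imwrite("pics/s4.png",cv2.convertScaleAbs(cv2.resize(a,(720,576),interpolation=cv2.INTER_CUBIC),alpha=1.2))
E
```

```text
time_s: 5.9
eef_pos: [0.4822, 0.1223, 0.2023]
orientation: [3.14, 0.024, -0.008]
ft_force: [-13.9, 0.2, 6.7]
gripper_width: -0.0003
time_s: 6.2
eef_pos: [0.4829, 0.1219, 0.2023]
orientation: [3.138, 0.025, -0.018]
ft_force: [-19.5, 0.6, 10.0]
gripper_width: 0.0001
tip in mill [-0.0819 -0.001   0.1293]
```

View pics/s4.png

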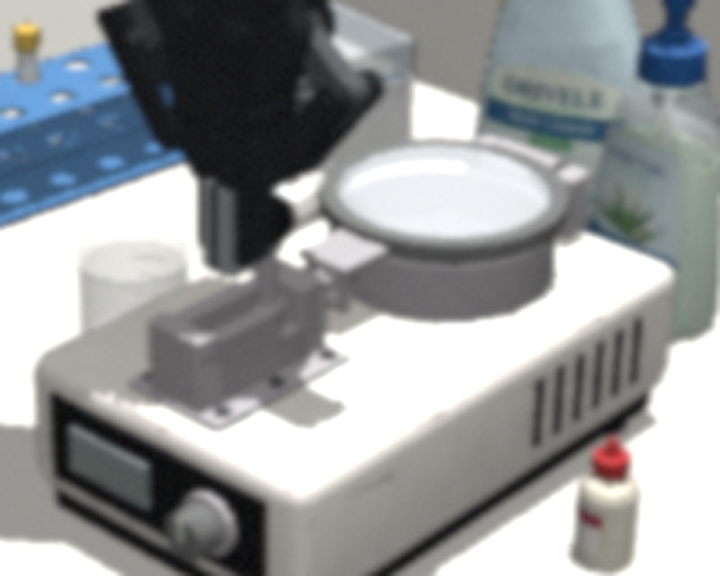

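The bolt is at its stop: the force climbed to 19 N with no further travel, and the stem at (268,270) sits at the lid end of the slot. I'll go round to the left of the knob.

```bash
python3 -m inch '[[[-0.02,0,0],[0,0,0],0],[[-0.02,0,0],[0,0,0],0],[[-0.02,-0.036,0],[0,0,0],0],[[-0.02,-0.036,0],[0,0,0],0],[[0.01,-0.036,0],[0,0,0],0],[[0.018,-0.036,0.002],[0,0,0],0],[[0.018,-0.036,0.002],[0,0,0],0]]';python3 - <<'E'
from h import *
tip()
to(-.063,.034,.127); to(-.063,-.01,.120)
E
```

```text
time_s: 6.95
eef_pos: [0.5009, 0.1578, 0.1988]
orientation: [3.137, 0.023, -0.021]
ft_force: [0.5, -0.2, 0.1]
gripper_width: -0.0001
tip in mill [-0.0635  0.0346  0.1258]
[-0.5  0.9 -1.2] [0.26 0.75 0.  ] F [ 0.5 -0.2  0.1] t 6.95
[-0.4 44.9  6. ] [0.26 0.75 0.  ] F [ 0.5 -0.2  0.1] t 6.95
```

```bash
python3 -m inch '[[[0,0.008,0],[0,0,0],0],[[0,0.013,0],[0,0,0],0],[[0,0.018,0],[0,0,0],0],[[0,0.023,0.001],[0,0,0],0],[[0,0.028,0.002],[0,0,0],0],[[0,0.032,0.004],[0,0,0],0],[[0,0.036,0.005],[0,0,0],0],[[0,0.039,0.006],[0,0,0],0],[[0,0.042,0.006],[0,0,0],0],[[0,0.042,0.006],[0,0,0],0]]';python3 - <<'E'
from h import *
import cv2
from cell import grab_frame
tip()
a=grab_frame("scene")[180:340,215:415]
cv2.imwrite("pics/s5.png",cv2.convertScaleAbs(cv2.resize(a,(720,576),interpolation=cv2.INTER_CUBIC),alpha=1.2))
E
```

```text
time_s: 7.95
eef_pos: [0.5013, 0.1153, 0.1929]
orientation: [3.136, 0.022, -0.021]
ft_force: [0.6, -1.5, -0.8]
gripper_width: 0.0001
tip in mill [-0.0637 -0.008   0.1199]
```

View pics/s5.png

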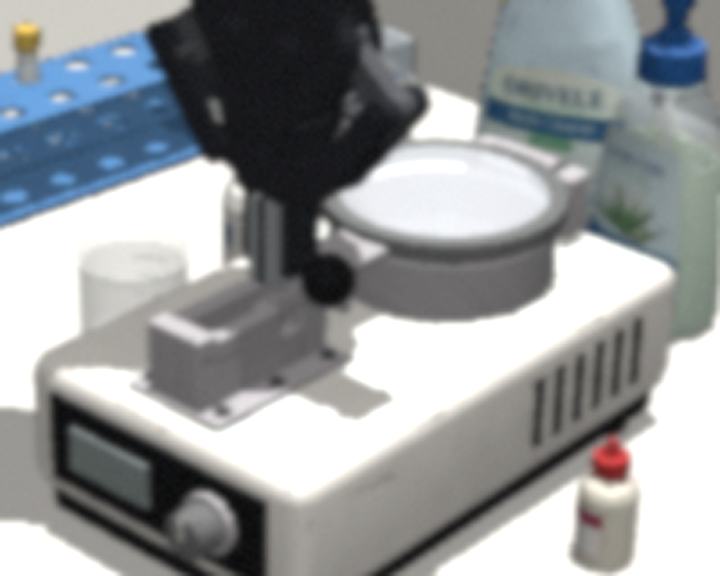

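The knob at (328,280) is leaning well to the right. I'll finish by pressing it from above.

```bash
python3 -m inch '[[[0,-0.006,0],[0,0,0],0],[[0,-0.006,-0.035],[0,0,0],0],[[0,-0.006,-0.035],[0,0,0],0],[[0,0.034,-0.035],[0,0,0],0],[[0,0.034,-0.035],[0,0,0],0],[[0,0.034,-0.02],[0,0,0],0],[[0,0.034,-0.016],[0,0,0],0],[[0,0.034,-0.012],[0,0,0],0],[[0,0.034,-0.008],[0,0,0],0],[[0,0.034,-0.006],[0,0,0],0],[[0,0.034,-0.005],[0,0,0],0],[[0,0.034,-0.005],[0,0,0],0]]';python3 -c "
from h import *
tip()"; python3 -m inch '[[[0,0,0.001],[0,0,0],0],[[0,0,0.002],[0,0,0],0],[[0,0,0.002],[0,0,0],0]]';python3 -c "
from h import *
tip()"
```

```text
time_s: 9.2
eef_pos: [0.5022, 0.0779, 0.2003]
orientation: [3.127, 0.02, -0.02]
ft_force: [-1.5, -17.8, 10.9]
gripper_width: -0.0003
tip in mill [-0.0633 -0.046   0.1273]
time_s: 9.5
eef_pos: [0.5022, 0.0764, 0.1989]
orientation: [3.122, 0.02, -0.02]
ft_force: [-0.5, -9.4, 4.2]
gripper_width: 0.0001
tip in mill [-0.0634 -0.0479  0.126 ]
```

```bash
python3 -m inch '[[[0,0,-0.03],[0,0,0],0],[[0,0,-0.06],[0,0,0],0],[[-0.05,0,-0.08],[0,0,0],0],[[-0.08,0,-0.08],[0,0,0],0],[[-0.08,0,-0.08],[0,0,0],0]]';python3 - <<'E'
from h import *
import cv2
from cell import grab_frame
tip()
to(-.063,-.036,.15)
a=grab_frame("scene");cv2.imwrite("pics/sf6.png",a);a=a[180:340,215:415]
b=grab_frame("top");cv2.imwrite("pics/tf6.png",b)
b=b[235:365,310:410]
a=cv2.resize(a,(500,400),interpolation=cv2.INTER_CUBIC);b=cv2.resize(b,(300,390),interpolation=cv2.INTER_CUBIC)
o=np.zeros((400,800,3),np.uint8);o[:,:500]=cv2.convertScaleAbs(a,alpha=1.2);o[:390,500:]=cv2.convertScaleAbs(b,alpha=1.8)
cv2.imwrite("pics/s6.png",o)
for th in(.9,1.0,1.1,1.25):
  m=W(P,(-.063,-.041*np.sin(th),.102+.041*np.cos(th)))
  q=proj("scene",m);t=proj("top",m);print(th,((q-[215,180])*2.5).round(),((t-[310,235])*3+[500,0]).round())
E
```

```text
time_s: 10.0
eef_pos: [0.4214, 0.0777, 0.2813]
orientation: [3.125, 0.023, -0.016]
ft_force: [0.2, -0.4, 0.2]
gripper_width: 0.0004
tip in mill [-0.144  -0.0452  0.2083]
[80.8 -8.9 57.3] [0.95 0.6  0.03] F [ 0.2 -0.4  0.2] t 10.0
0.9 [227. 193.] [685. 179.]
1.0 [230. 200.] [689. 179.]
1.1 [233. 207.] [692. 179.]
1.25 [236. 217.] [696. 180.]
```

View pics/s6.png

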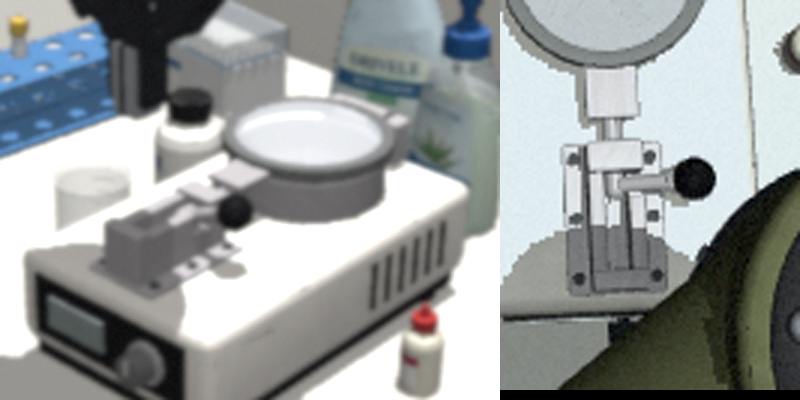

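The knob is near (235,212) in the scene, which puts the handle at about 1.17 rad of 1.25. The rod runs under the tab, through the staple. I'll press once more, centred better on the knob.

```bash
python3 -m inch '[[[0.05,-0.01,0],[0.9,0.6,0],0],[[0.081,-0.01,0.02],[0.9,0.6,0],0],[[0.081,-0.01,0.057],[0.9,0.6,0],0],[[0.081,-0.01,0.07],[0.9,0.6,0],0],[[0.081,-0.01,0.075],[0.9,0.6,0],0],[[0.081,-0.01,0.079],[0.9,0.6,0],0],[[0.081,-0.01,0.081],[0.9,0.6,0],0],[[0.081,-0.01,0.082],[0.9,0.6,0],0],[[0.081,-0.01,0.082],[0.9,0.6,0],0]]';python3 -c "
from h import *
tip()"; python3 -m inch '[[[0,0,0.001],[0,0,0],0],[[0,0,0.002],[0,0,0],0],[[0,0,0.002],[0,0,0],0]]';python3 -c "
from h import *
tip()"
```

```text
time_s: 11.0
eef_pos: [0.5029, 0.0876, 0.198]
orientation: [3.14, 0.023, 0.0]
ft_force: [0.0, -1.3, 1.1]
gripper_width: -0.0
tip in mill [-0.0615 -0.0355  0.125 ]
time_s: 11.3
eef_pos: [0.5032, 0.0874, 0.1974]
orientation: [3.14, 0.023, 0.003]
ft_force: [-2.3, -1.1, 6.6]
gripper_width: -0.0001
tip in mill [-0.0611 -0.0356  0.1244]
```

```bash
python3 -m inch '[[[0,0,0.0015],[0,0,0],0],[[0,0,0.003],[0,0,0],0],[[0,0,0.003],[0,0,0],0]]';python3 -c "
from h import *
tip()"; python3 -m inch '[[[0,0,0.002],[0,0,0],0],[[0,0,0.003],[0,0,0],0],[[0,0,0.003],[0,0,0],0]]';python3 -c "
from h import *
tip()"
```

```text
time_s: 11.6
eef_pos: [0.5035, 0.0873, 0.1969]
orientation: [3.14, 0.024, 0.006]
ft_force: [-4.2, -0.5, 10.6]
gripper_width: 0.0003
tip in mill [-0.0607 -0.0358  0.1239]
time_s: 11.9
eef_pos: [0.5035, 0.0872, 0.1968]
orientation: [3.14, 0.025, 0.009]
ft_force: [-8.1, -0.7, 12.4]
gripper_width: 0.0001
tip in mill [-0.0605 -0.0359  0.1238]
```

```bash
python3 -m inch '[[[0,0,-0.03],[0,0,0],0],[[0,0,-0.06],[0,0,0],0],[[-0.05,0,-0.09],[0,0,0],0],[[-0.1,0.02,-0.1],[0,0,0],0],[[-0.1,0.02,-0.1],[0,0,0],0],[[-0.1,0.02,-0.1],[0,0,0],0]]';python3 - <<'E'
from h import *
import cv2
from cell import grab_frame
tip()
a=grab_frame("scene");cv2.imwrite("pics/sf7.png",a);a=a[215:305,255:345]
b=grab_frame("top");cv2.imwrite("pics/tf7.png",b)
b=b[235:335,320:390]
a=cv2.resize(a,(450,450),interpolation=cv2.INTER_CUBIC);b=cv2.resize(b,(350,500),interpolation=cv2.INTER_CUBIC)
o=np.zeros((500,800,3),np.uint8);o[:450,:450]=cv2.convertScaleAbs(a,alpha=1.2);o[:,450:]=cv2.convertScaleAbs(b,alpha=1.8)
cv2.imwrite("pics/s7.png",o)
for th in(1.0,1.1,1.17,1.25):
  m=W(P,(-.063,-.041*np.sin(th),.102+.041*np.cos(th)))
  q=proj("scene",m);t=proj("top",m);print(th,((q-[255,215])*5).round(),((t-[320,235])*5+[450,0]).round())
E
```

```text
time_s: 12.5
eef_pos: [0.4024, 0.0657, 0.2979]
orientation: [-3.14, -0.026, -0.015]
ft_force: [-0.2, 0.3, -0.3]
gripper_width: 0.0001
tip in mill [-0.1617 -0.0557  0.2249]
1.0 [261. 225.] [715. 298.]
1.1 [266. 239.] [721. 299.]
1.17 [269. 249.] [724. 300.]
1.25 [272. 260.] [727. 300.]
```

View pics/s7.png

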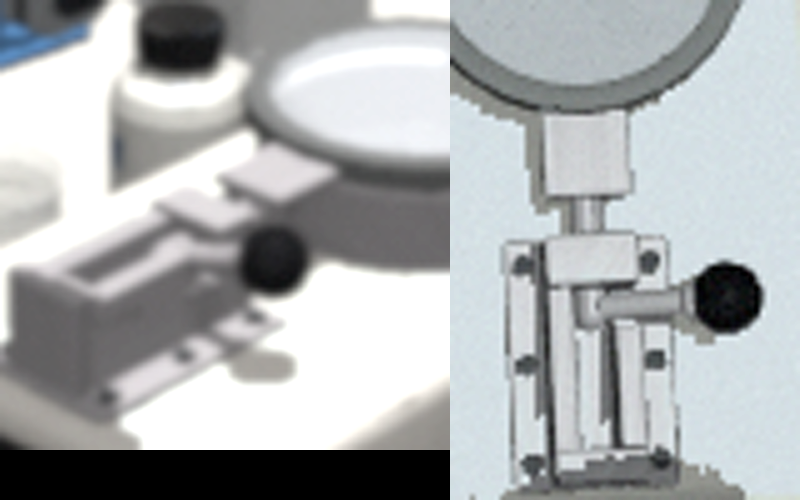

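The knob is at (274,258) in the scene and (728,297) in the top view, which matches the prediction for 1.25 rad, fully down. The rod passes under the shut tab. I'll check the bystanders, then hand in.

Run:
```python
import cv2,numpy as np
from cell import r
a,b=[cv2.imread(f"pics/{n}.png",0) for n in("top0","tf7")]
for n,(x0,x1,y0,y1) in dict(beaker=(245,288,253,296),jar=(245,282,195,240),dropper=(400,426,238,264)).items():
    f=lambda i:np.float32(i[y0:y1,x0:x1]); print(n,cv2.phaseCorrelate(f(a),f(b)))
r.finish_job()
```

```text
beaker ((0.4891629416052723, 0.5439772643355205), 1.0063553480748777)
jar ((0.0012743583066416875, 0.4848284847338178), 0.991761316590839)
dropper ((0.47697172832553925, 0.44870320424752563), 1.0244207551449904)
the job is handed in; nothing more can be done
```

The mill is ready to run: lid shut, bolt home through the staple, handle fully down in the notch. I handed in at about 12.6 s of the 48 s, with the arm clear of everything.

- **Lid:** I pressed it down at its front edge until the force rose to about 11 N with no further movement. The pictures show it flat on the bowl.
- **Bolt:** I pushed it home against its stop, reaching about 19 N with no further travel. The top view shows the rod going under the lid's tab. The staple itself is hidden from that angle.
- **Handle:** My first press from above slid off the knob's right side, with up to 18 N sideways, and left the handle at about 1.17 rad. I pressed again, better centred, until it was solid at about 12 N. In both final views the knob is within about 1 mm of where it should be at 1.25 rad.
- **Beaker, jar and dropper:** The arm never went near them. Comparing the first and last top views gave apparent shifts of up to half a pixel per axis (about 1 mm at most). This is probably an artefact of the comparison, but I did not confirm that.

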